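# Rack the support rods all the same way round

### The job

Three support rods lie loosely in the rod rack, and at least one was put back the wrong way round. A chamfered end slides through its bore and seats; a square end stops at the mouth: push each rod towards its bore to feel which it is, turn end for end any rod that is refused, and leave all three fully home, chamfered end first, without disturbing the weight, the small bottle or the slide box standing nearby.

Things in the scene. Friction and masses are not known exactly. Their poses are not given: they have to be found in the camera images.
- rack: fixed rod rack: 205 x 196 mm base plate 10 mm thick, two cross bars of V cradles, and at the far end a bore block 72 mm high filling x = 0 to 55 mm. Origin: underside, below the middle of the block's front face; x is the push direction (away from the robot, turned up to 0.2 rad either way), y left, z up. Three lanes at y = -70, 0, +70 mm, one rod in each
- rack_bore (a point): centre of the mouth of the middle bore, 45 mm up; the others lie 70 mm to each side. Bores are level along x, 30 mm wide, 32 mm deep, with a 3 mm step up at the mouth from the underside of a cradled rod. Pushed straight along, a square end stops at the step (rod's middle at rack x = -75 mm); a chamfered end rides up over it and in. Sliding and riding up take under 10 N when done slowly (slick plastic)
- rack_seat (a point): centre of the 23 mm hole at the far end of the middle bore (rack x = 32 mm; alike in all three), where a chamfered end seats. Fully home, a rod's middle is at about rack x = -25 mm and its outer end at -100 mm; a square end lifted in would stop with the middle at -43 mm
- rack_cradle (a point): point on the axis of a rod cradled in the middle lane, 40 mm up, at rack x = -82 mm, half-way between its two 90 degree V cradles (rack x = -140 to -115 and -50 to -25 mm, tops 35 mm up). Between the cradles only the base plate lies below, so fingers fit round a rod; neighbouring rods are 44 mm apart. At the start rods' middles are at rack x = -98 to -82 mm
- rod_a_mid (a point): plain metal rod, 26 mm diameter, 150 mm long, 0.15 to 0.31 kg; this point is the middle of its axis, its x axis runs along it. One end is chamfered all round (26 down to 13 mm over the last 22 mm), the other cut square. Which end faces the bore differs from rod to rod and is not shown by this pose
- rod_b_mid (a point): plain metal rod, 26 mm diameter, 150 mm long, 0.15 to 0.31 kg; this point is the middle of its axis, its x axis runs along it. One end is chamfered all round (26 down to 13 mm over the last 22 mm), the other cut square. Which end faces the bore differs from rod to rod and is not shown by this pose
- rod_c_mid (a point): plain metal rod, 26 mm diameter, 150 mm long, 0.15 to 0.31 kg; this point is the middle of its axis, its x axis runs along it. One end is chamfered all round (26 down to 13 mm over the last 22 mm), the other cut square. Which end faces the bore differs from rod to rod and is not shown by this pose
- weight_200g_mid (a point): bystander: brass-coloured weight, 29 mm diameter, 50 mm high, standing; the point is its centre
- bottle_small_mid (a point): bystander: small white bottle with a blue cap, 44 mm diameter, 92 mm high, standing; the point is its centre
- slide_box_mid (a point): bystander: small carton, 58 x 82 x 32 mm; the point is its centre

How it is judged:
By the outcome, as a careful person would: the job done as asked, in the order asked, and still so for the second after the job is handed in, with the robot touching nothing.
It also fails if it takes over 69 s, if anything falls off the work surface, if the arm or the gripper's body presses on something with over 40 N, if the wrist force passes 120 N, or if a joint passes its speed limit or range.

### The arm

A 7-joint arm with a two-finger parallel gripper is mounted at the origin on a cart in front of the work surface, level with it; the furniture and walls round the work are solid. World frame = base frame: x ahead of the robot, y to its left, z up, the work surface at z = 0. Lengths are in m, angles in rad, forces in N, time in s.
With the tool pointing down it reaches from about 0.425 to 0.875 m from the base axis. Payload 4.7 kg.
Tool frame: the origin (TCP) lies at the very end of the fingers, on their centre line; the grasp point (between the pads) lies 19 mm behind it; z points along the fingers, y is the direction in which the jaws open and shut (so a half turn about z gives the same grasp; the last joint's range is limited). The gripper opens to 87 mm and grips with 3 to 60 N. Pads are 19 mm wide; open, the fingers measure 117 mm over their backs; the gripper's body (75 mm by 190 mm) begins 51 mm behind the grasp point.
Start: joints at [-1.104, 0.321, -0.07, 1.45, 0.023, 1.371, -0.057], TCP at [0.284, 0.585, 0.223] pointing down, gripper open.
Joint ranges: [-2.86, 2.86], [-0.3, 2.09], [-1.38, 1.24], [0.06, 2.45], [-1.56, 4.7], [0.09, 2.05], [-2.69, 2.69]. Speed limits (rad/s): [2.57, 2.57, 3.14, 3.14, 3.14, 3.14, 3.14].

### API

Orientations are given as a rotation vector (axis times angle).
In Python, from bench import * gives the robot as it stands.
- The arm moves only by the shell command python3 -m jog 'ROWS' [OPENING] [FORCE]. ROWS is JSON, a list of rows, each a list of 4 numbers: the shift along the world's x, y, z in mm, then the turn about the world's z in rad. In form: [[x, y, z, twist], ...]. A call has exactly 8 rows; each row is the pose to reach, as a shift and turn from the pose commanded when the call began; what a row does not reach only later rows make up. A row lasts 1/8 s, in which the tool goes at most 62.5 mm and 10.7 degrees, less where a joint would pass 70% of its speed; a pose out of reach is approached as far as the arm can. A call with a gripper value outside its range is refused whole. OPENING is the opening, from -1 (shut) to 1 (fully open), set as the call begins (- or left out, the last holds). The fingers move at their own pace and stop on an object; FORCE is the grip in N (left out, the last holds). Time passes only in rows, so rows that repeat a pose let the fingers close, or fill a call up. It gives the time, the measured TCP pose, the force and the opening at its end, in the units of the state.
- get_state(): the state, without advancing time (a new reading comes with each control period).
- get_image(name): name is "side" or "top"; returns a dict with "image" (384x512x3 uint8, red, green, blue), "fx", "fy", "cx", "cy" (pixels), "position" and "rotation" of the camera in the world. Camera axes: x right, y down, z forward; pixel columns grow to the right and rows downward; lengths in m; the calibration is good to about 2 mm. A picture is of the moment at which its call begins. There is no depth.
- close_job(): hands the job in, once; it reports no verdict.
The state is a dict: "time": time; "joint_positions": joint angles; "qd": joint speeds; "joint_torque": joint torques, N m; "position": TCP position; "tool_rot": TCP orientation; "ft_force": force on the tool from outside, world axes, zero at the start; "torque": the same for the moment, N m; "grip_width": opening from 0.0 (shut) to 1.0 (fully open).
Only numpy, scipy, OpenCV 4.12 (cv2) and the standard library are available. Lean on these libraries where they do the work, as an engineer would, in place of code of your own. Each camera call takes 0.05 s, during which the arm holds its last target. There are 200 camera calls.

## Working session

There is one attempt and no reset: what is moved stays moved. The work goes in short steps, Python scripts to look and compute and a shell command to move; the robot and the scene stay as the last step left them, time stands still between calls to the robot, and variables do not carry over. Pictures are saved under pics/ and viewed, about 8 in all and at most 12, crops included, and the job is handed in when it is done.

```bash
mkdir -p pics; ls
python3 - <<'E'
from bench import *
import cv2
s=get_state();print({k:s[k] for k in('time','position','tool_rot','grip_width','ft_force')})
for n in('top','side'):
    d=get_image(n);cv2.imwrite(f'pics/{n}0.png',d['image'][:,:,::-1])
    print(n,d['fx'],d['fy'],d['cx'],d['cy'],d['position'],d['rotation'])
E
```

```text
pics
{'time': 0.0, 'position': array([0.28415362, 0.58399415, 0.22146968]), 'tool_rot': array([-7.04949953e-01, -3.06117931e+00,  2.90574801e-03]), 'grip_width': 1.000760388251536, 'ft_force': array([ 0.12935508, -0.08783723,  0.67116459])}
top 407.5887873279135 407.5887873279135 250.1841826072912 192.53826790754584 [ 0.4394616  -0.11827356  1.15938879] [-2.14069252  2.19924733 -0.11167334]
side 362.79757635798944 362.79757635798944 244.9449305703076 189.77792630895323 [0.44080686 0.67921277 0.59699844] [-0.20840931  2.68882426 -1.50648007]
```

View pics/top0.png

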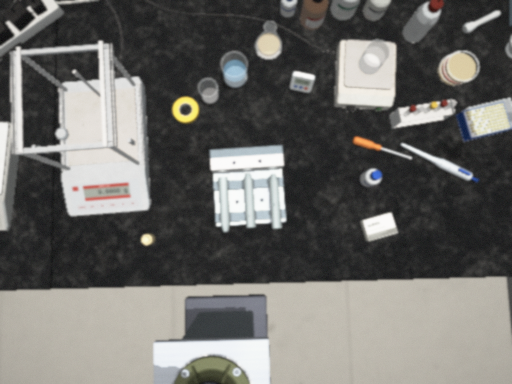

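View pics/side0.png

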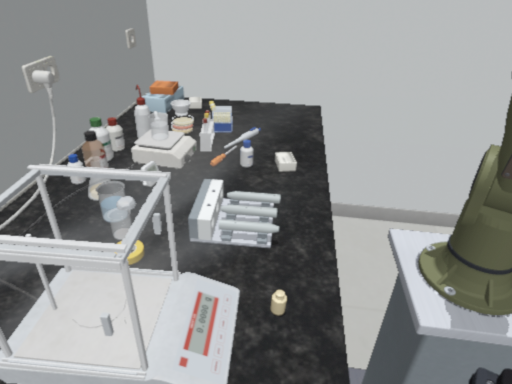

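The top view shows the rack at px (212–286, 147–230), with the block at the top and three rods pointing down at columns ~223, 250 and 277. The weight is at (148, 240), the bottle at (372, 178) and the box at (379, 227). None of them is near the rack. I'll look closer.

```bash
cat > h.py <<'E'
from bench import *
import cv2,numpy as np
from scipy.spatial.transform import Rotation as R
def ray(d,u,v):
    r=R.from_rotvec(d['rotation']).as_matrix() if np.shape(d['rotation'])==(3,) else np.array(d['rotation'])
    return np.array(d['position']), r@np.array([(u-d['cx'])/d['fx'],(v-d['cy'])/d['fy'],1])
def onz(d,u,v,z):
    o,k=ray(d,u,v); return o+k*(z-o[2])/k[2]
def proj(d,p):
    r=R.from_rotvec(d['rotation']).as_matrix()
    c=r.T@(np.array(p)-d['position']);return d['fx']*c[0]/c[2]+d['cx'],d['fy']*c[1]/c[2]+d['cy']
def crop(d,n,x0,y0,x1,y1,s):
    cv2.imwrite(n,cv2.resize(d['image'][y0:y1,x0:x1,::-1],None,fx=s,fy=s,interpolation=cv2.INTER_CUBIC))
E
python3 - <<'E'
from h import *
d=get_image('top');crop(d,'pics/c1.png',200,140,300,240,6)
print(onz(d,210,375,0))
for v in range(150,240,5): 
    print(v,d['image'][v,205:295].mean(1).astype(int)[::2])
E
```

```text
[0.05883233 0.00170389 0.        ]
150 [ 40  35  94 153 162 169 169 170 176 182 186 187 187 187 186 190 191 190
 190 190 190 193 194 193 191 191 189 191 193 192 191 190 191 192 192 190
 192 192 177  89  43  56  53  44  46]
155 [ 41  45  94 178 189 191 191 189 189 190 193 196 194 196 197 202 207 207
 212 217 221 221 224 228 232 235 238 240 243 244 245 246 247 247 249 249
 250 250 246 161  61  48  43  43  45]
160 [ 52  52 117 242 250 250 250 251 250 250 250 251 251 250 243 245 250 250
 250 251 250 250 250 251 251 251 241 183 225 250 251 250 250 251 251 251
 251 251 248 184  62  41  37  44  42]
165 [ 42  43  99 234 250 250 251 251 251 251 251 250 251 250 247 249 251 250
 250 250 250 250 250 250 250 250 250 250 248 246 245 244 242 243 243 239
 230 222 216 165  53  41  49  56  53]
170 [ 45  41  60 142 188 180 180 189 210 207 181 151 136 133 131 130 128 131
 134 152 175 182 172 161 157 181 193 198 198 200 206 207 224 237 240 239
 241 244 221  68  39  33  36  38  39]
175 [ 60  57  62  67 194 248 248 248 248 248 247 248 248 250 249 249 249 249
 250 246 208 209 214 235 248 248 249 249 249 249
[... 1572 characters left out ...]
 41  38  37  35  41 140 190 161 181 223 227 206 161 171 194 197 195 204
 220 215 179 185 224 224 198 209 240 242 243 242 242 243 229 177 192 227
 224 197 225 241 198  55  37  33  35]
225 [ 44  42  43  38  38 102 223 228 182 215 225 201 157 165 166 163 148 122
 101  88  88 171 220 223 196 132  56  54  48  47  38  33  35  75 176 226
 226 197 126  48  36  35  39  34  39]
230 [ 43  45  44  51  53  48  47  40  54 151 204 162  70  48  44  50  40  43
  38  45  43  36  37  39  35  41  39  40  38  38  39  38  39  40  52  55
  49  45  34  39  43  40  33  37  38]
235 [39 37 41 47 46 43 44 44 38 36 37 40 36 37 35 37 39 38 44 37 36 36 35 38
 39 37 41 41 40 40 34 35 33 37 46 53 53 48 42 38 34 39 39 42 44]
```

View pics/c1.png

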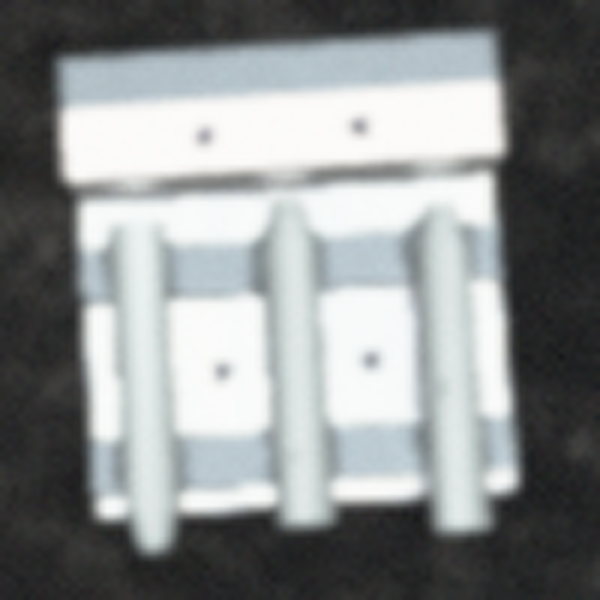

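Run:
```python
from h import *
d=get_image('top')
f=lambda u,v,z:onz(d,200+u/6-.4,140+v/6-.4,z)
q=[f(*p,.072) for p in((62,185),(507,158),(57,58),(498,32))]
for a in q:print(a.round(4))
o=(q[0]+q[1])/2;o[2]=0;print('origin',o.round(4))
w=q[0]-q[1];w2=q[2]-q[3];print('yaw',[np.arctan2(-x[0],x[1]) for x in(w,w2)],np.linalg.norm(w),np.linalg.norm(w2))
# base plate corners near robot z=.01
for p in((95,522),(520,492)):print('plate',f(*p,.01).round(4))
for n,a,b in(('L',(140,222),(154,555)),('M',(288,200),(307,528)),('R',(440,203),(464,532))):
    A=f(*a,.045);B=f(*b,.04);v=A-B
    print(n,A.round(4),B.round(4),'len',np.linalg.norm(v[:2]).round(4),'yaw',np.arctan2(v[1],v[0]).round(4))
for n,u,v,z in(('weight',148,240,.05),('bottle',373,177,.092),('box',379,226,.032)):print(n,onz(d,u,v,z).round(3))
```

```text
[ 0.6127 -0.0146  0.072 ]
[ 0.6196 -0.2149  0.072 ]
[ 0.6708 -0.0133  0.072 ]
[ 0.6774 -0.2129  0.072 ]
origin [ 0.6162 -0.1148  0.    ]
yaw [np.float64(0.03432502899694087), np.float64(0.03292208873589951)] 0.20046679787420635 0.19970064109289248
plate [ 0.4627 -0.0214  0.01  ]
plate [ 0.4713 -0.2209  0.01  ]
L [ 0.5989 -0.0476  0.045 ] [ 0.4463 -0.0505  0.04  ] len 0.1526 yaw 0.0194
M [ 0.6073 -0.1159  0.045 ] [ 0.4567 -0.1206  0.04  ] len 0.1506 yaw 0.031
R [ 0.604  -0.1858  0.045 ] [ 0.453  -0.1921  0.04  ] len 0.1511 yaw 0.0417
weight [0.431 0.158 0.05 ]
bottle [ 0.58  -0.447  0.092]
box [ 0.452 -0.474  0.032]
```

The picture suggests the left rod is reversed, with its taper outward; the other two look right. I'll test each one by pushing. First I move behind the left rod with the fingers shut.

```bash
python3 -m jog '[[5,-60,0,0],[15,-120,0,0],[30,-180,0,0.05],[45,-240,0,0.1],[60,-300,0,0.15],[75,-360,0,0.2],[90,-415,0,0.3],[105,-470,0,0.4]]' -1 20
python3 -m jog '[[15,-55,0,0.09],[30,-110,-10,0.09],[40,-166,-50,0.09],[40,-166,-100,0.09],[40,-166,-150,0.09],[40,-166,-180,0.09],[40,-166,-185,0.09],[40,-166,-185,0.09]]'
```

```text
time: 1.2
position: [0.3896, 0.1126, 0.2227]
tool_rot: [0.078, 3.14, 0.001]
ft_force: [1.4, 0.3, 0.1]
grip_width: 0.178
time: 2.2
position: [0.4299, -0.0515, 0.0382]
tool_rot: [-0.059, 3.14, -0.0]
ft_force: [-0.4, 0.7, 0.4]
grip_width: 0.001
```

```bash
python3 -m jog '[[5,0,0,0],[10,0,0,0],[14,0,0,0],[18,1,0,0],[21,1,0,0],[24,1,0,0],[26,1,0,0],[28,1,0,0]]'
```

```text
time: 3.2
position: [0.4544, -0.0505, 0.0369]
tool_rot: [0.058, -3.134, -0.001]
ft_force: [-11.0, -0.2, 8.5]
grip_width: 0.006
```

Refused: the left rod stopped with 11 N on it and its middle at rack x of about -76 mm, so its square end faces the bore. I'll grasp it for the flip.

```bash
python3 -m jog '[[-8,0,0,0],[-8,0,40,0],[20,1,50,0],[70,3,50,0],[82,3,45,0],[82,3,20,0],[82,3,-5,0],[82,3,-17,0]]' 0.15 20
python3 -m jog '[[0,0,0,0],[0,0,0,0],[0,0,0,0],[0,0,0,0],[0,0,30,0],[0,0,60,0],[0,0,90,0],[0,0,100,0]]' -1 20
```

```text
time: 4.2
position: [0.5382, -0.0476, 0.0192]
tool_rot: [0.058, -3.139, 0.0]
ft_force: [-0.4, -0.3, -0.1]
grip_width: 0.575
time: 5.2
position: [0.5402, -0.048, 0.122]
tool_rot: [-0.058, 3.138, 0.0]
ft_force: [0.4, 0.7, -3.8]
grip_width: 0.29
```

```bash
python3 -m jog '[[0,0,0,-0.18],[0,0,0,-0.36],[0,0,0,-0.54],[0,0,0,-0.72],[0,0,0,-0.9],[0,0,0,-1.08],[0,0,0,-1.26],[0,0,0,-1.44]]'
python3 -m jog '[[0,0,0,-0.18],[0,0,0,-0.36],[0,0,0,-0.54],[0,0,0,-0.72],[0,0,0,-0.9],[0,0,0,-1.08],[0,0,0,-1.26],[-5,0,0,-1.44]]'
python3 -m jog '[[-5,0,0,-0.13],[-5,0,0,-0.262],[-5,0,0,-0.262],[-5,0,0,-0.262],[-5,0,0,-0.262],[-5,0,-20,-0.262],[-5,0,-50,-0.262],[-5,0,-75,-0.262]]'
python3 - <<'E'
from h import *
s=get_state();print(s['joint_positions'].round(2),s['tool_rot'],s['position'])
d=get_image('side');crop(d,'pics/s1.png',180,160,300,250,6)
E
```

```text
time: 6.2
position: [0.5384, -0.0477, 0.1193]
tool_rot: [-2.034, -2.393, 0.003]
ft_force: [-0.6, -0.2, -3.4]
grip_width: 0.288
time: 7.2
position: [0.5337, -0.0476, 0.1195]
tool_rot: [3.107, 0.458, -0.002]
ft_force: [0.1, -0.2, -3.7]
grip_width: 0.292
time: 8.2
position: [0.5284, -0.0473, 0.0432]
tool_rot: [3.141, 0.059, -0.003]
ft_force: [0.4, 0.2, -3.5]
grip_width: 0.292
[-0.88  0.4   1.08  1.97 -0.42  1.01 -1.14] [ 3.14089216e+00  5.87768460e-02 -2.96206716e-03] [ 0.52840582 -0.04733299  0.04316249]
```

View pics/s1.png

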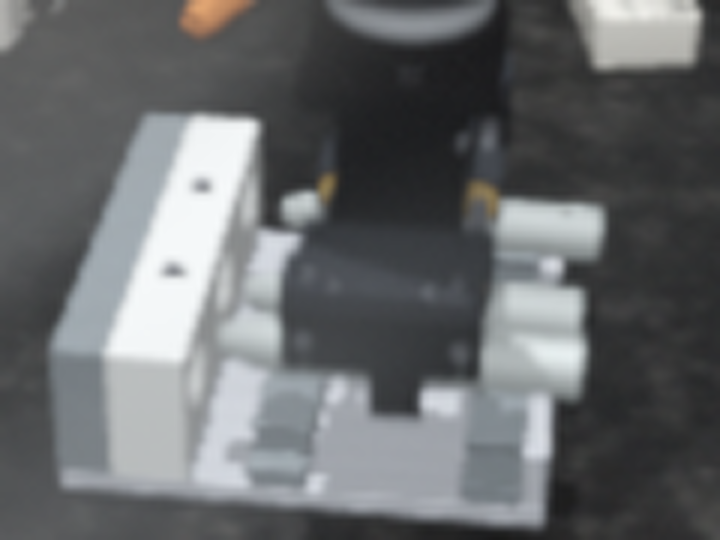

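The side crop shows the flipped rod held level, with its chamfer (240, 335) towards the bore and clear of the other rods. Lower and release, then go behind it and push home.

```bash
python3 -m jog '[[0,0,-8,0],[0,0,-14,0],[0,0,-20,0],[0,0,-24,0],[0,0,-25,0],[0,0,-25,0],[0,0,-25,0],[0,0,-25,0]]'
python3 -m jog '[[0,0,0,0],[0,0,0,0],[0,0,0,0],[0,0,20,0],[0,0,55,0],[-50,-1,65,0],[-100,-3,65,0],[-104,-3,60,0]]' 0.15
python3 -m jog '[[0,0,-20,0],[0,0,-41,0],[0,0,-43,0],[0,0,-43,0],[6,0,-43,0],[12,0,-43,0],[18,0,-43,0],[24,1,-43,0]]' -1
```

```text
time: 9.25
position: [0.5299, -0.0466, 0.0215]
tool_rot: [-3.139, -0.059, -0.001]
ft_force: [-3.0, 2.1, 4.7]
grip_width: 0.295
time: 10.25
position: [0.4246, -0.0501, 0.0812]
tool_rot: [-3.135, -0.057, -0.003]
ft_force: [0.2, 0.1, -0.0]
grip_width: 0.572
time: 11.25
position: [0.4488, -0.0497, 0.0378]
tool_rot: [-3.141, -0.058, 0.003]
ft_force: [-3.1, -1.6, 2.4]
grip_width: 0.006
```

```bash
python3 -m jog '[[4,0,0,0],[8,0,0,0],[11,0,0,0],[14,0,0,0],[17,1,0,0],[20,1,0,0],[23,1,0,0],[26,1,0,0]]'
python3 -m jog '[[4,0,0,0],[8,0,0,0],[12,0,0,0],[16,1,0,0],[20,1,0,0],[24,1,0,0],[27,1,0,0],[29,1,0,0]]'
```

```text
time: 12.25
position: [0.4755, -0.0485, 0.0375]
tool_rot: [3.141, 0.058, -0.0]
ft_force: [-1.8, 0.2, -0.6]
grip_width: 0.005
time: 13.25
position: [0.5028, -0.0476, 0.0373]
tool_rot: [-3.141, -0.058, 0.006]
ft_force: [-9.8, 0.5, 7.3]
grip_width: 0.003
```

```bash
python3 -m jog '[[1,0,0,0],[2,0,0,0],[3,0,0,0],[4,0,0,0],[4,0,0,0],[4,0,0,0],[4,0,0,0],[4,0,0,0]]'
python3 - <<'E'
from h import *
d=get_image('side');crop(d,'pics/s2.png',180,160,300,250,6)
E
```

```text
time: 14.25
position: [0.503, -0.0476, 0.0369]
tool_rot: [-3.139, -0.057, 0.018]
ft_force: [-17.1, 0.4, 14.7]
grip_width: 0.004
```

View pics/s2.png

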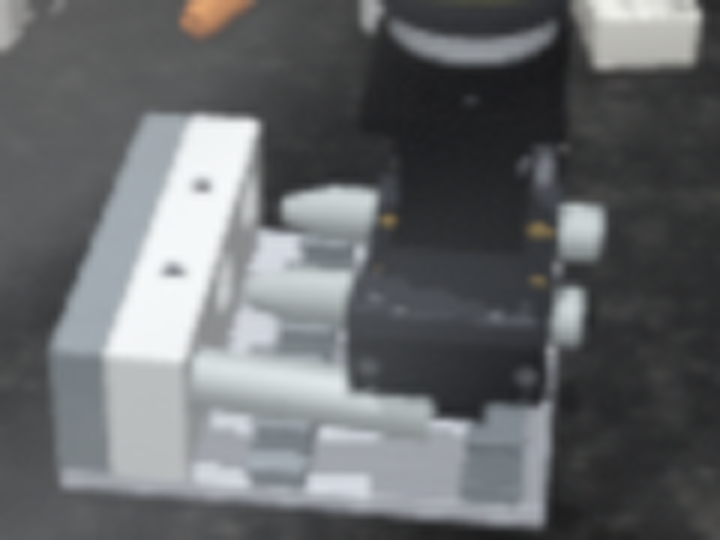

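The left rod went through and stopped with its outer end at rack x of about -101 mm. Its tail looks pressed down a little, so I'll recheck it once the gripper is away. Next is the middle rod.

```bash
python3 -m jog '[[-8,0,0,0],[-8,0,40,0],[-30,-30,60,0],[-69,-73,60,0],[-69,-73,40,0],[-69,-73,10,0],[-69,-73,-1,0],[-69,-73,-1,0]]'
python3 - <<'E'
from h import *
d=get_image('side');crop(d,'pics/s3.png',180,160,300,250,6)
E
python3 -m jog '[[6,0,0,0],[12,0,0,0],[17,0,0,0],[22,0,0,0],[26,1,0,0],[29,1,0,0],[32,1,0,0],[35,1,0,0]]'
```

```text
time: 15.3
position: [0.4398, -0.1208, 0.0364]
tool_rot: [3.14, 0.057, 0.001]
ft_force: [0.4, -0.1, 0.4]
grip_width: 0.007
time: 16.35
position: [0.4745, -0.1196, 0.0365]
tool_rot: [3.141, 0.058, -0.0]
ft_force: [-0.6, 0.4, -1.1]
grip_width: 0.007
```

View pics/s3.png

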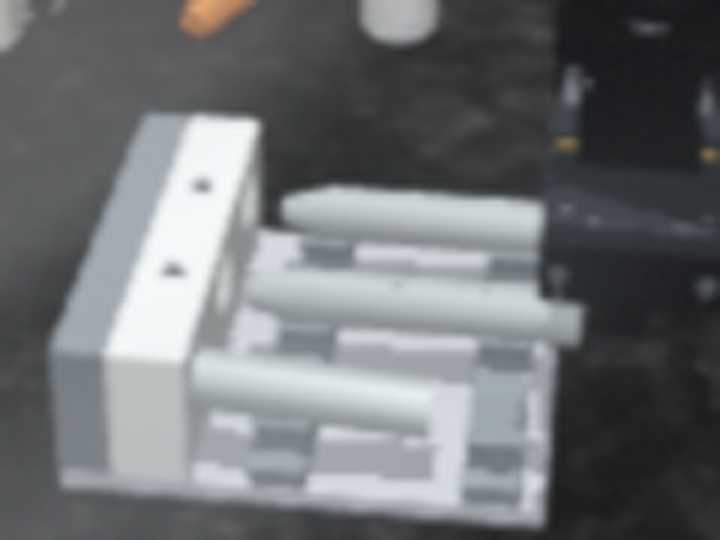

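The left rod now rests released, with its outer end at crop px (435, 405) and only the slight tilt its seat height implies. The middle rod slid past the refusal point with about 1 N, so it is chamfered end first. Push it on home.

```bash
python3 -m jog '[[4,0,0,0],[8,0,0,0],[12,0,0,0],[16,1,0,0],[20,1,0,0],[24,1,0,0],[28,1,0,0],[30,1,0,0]]'
python3 -m jog '[[1,0,0,0],[2,0,0,0],[2.5,0,0,0],[3,0,0,0],[3.5,0,0,0],[4,0,0,0],[4,0,0,0],[4,0,0,0]]'
```

```text
time: 17.35
position: [0.5044, -0.1184, 0.0366]
tool_rot: [-3.141, -0.058, 0.001]
ft_force: [-1.9, 1.5, 1.7]
grip_width: 0.006
time: 18.35
position: [0.506, -0.1182, 0.0361]
tool_rot: [-3.139, -0.057, 0.008]
ft_force: [-8.2, 1.3, 4.2]
grip_width: 0.004
```

```bash
python3 -m jog '[[-10,0,0,0],[-10,0,40,0],[-30,-30,60,0],[-73,-73,60,0],[-73,-73,40,0],[-73,-73,10,0],[-73,-73,0,0],[-73,-73,0,0]]'
python3 -m jog '[[6,0,0,0],[12,0,0,0],[17,0,0,0],[22,0,0,0],[26,1,0,0],[30,1,0,0],[34,1,0,0],[38,1,0,0]]'
```

```text
time: 19.35
position: [0.4353, -0.1919, 0.0365]
tool_rot: [3.14, 0.057, -0.001]
ft_force: [-0.0, -0.4, -0.2]
grip_width: 0.008
time: 20.35
position: [0.4736, -0.1905, 0.0365]
tool_rot: [3.141, 0.058, -0.0]
ft_force: [-2.3, -0.1, 0.2]
grip_width: -0.001
```

```bash
python3 -m jog '[[4,0,0,0],[8,0,0,0],[12,0,0,0],[16,1,0,0],[20,1,0,0],[24,1,0,0],[28,1,0,0],[31,1,0,0]]'
python3 -m jog '[[1,0,0,0],[2,0,0,0],[3,0,0,0],[4,0,0,0],[5,0,0,0],[6,0,0,0],[6,0,0,0],[6,0,0,0]]'
python3 -m jog '[[-15,0,0,0],[-30,0,30,0],[-50,0,60,0],[-60,60,120,0],[-60,120,150,0],[-60,180,170,0],[-60,240,180,0],[-60,300,180,0]]'
python3 - <<'E'
from h import *
d=get_image('top');crop(d,'pics/c2.png',200,140,300,240,6)
d=get_image('side');crop(d,'pics/s4.png',180,160,300,250,6)
E
```

```text
time: 21.35
position: [0.5044, -0.1895, 0.0366]
tool_rot: [-3.141, -0.058, 0.001]
ft_force: [-2.6, -0.2, 1.3]
grip_width: 0.006
time: 22.35
position: [0.5088, -0.1893, 0.0363]
tool_rot: [-3.14, -0.057, 0.005]
ft_force: [-6.4, 1.9, 3.8]
grip_width: 0.006
time: 23.35
position: [0.4513, 0.0877, 0.2163]
tool_rot: [-3.136, -0.057, -0.007]
ft_force: [0.6, 1.1, 0.3]
grip_width: 0.003
```

View pics/c2.png

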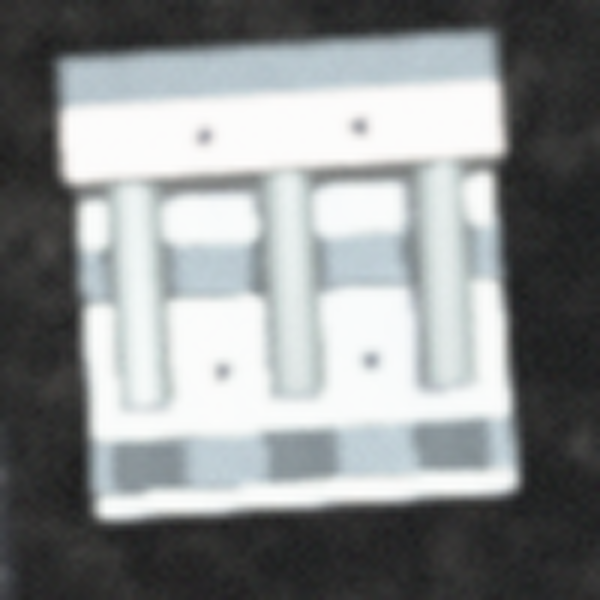

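View pics/s4.png

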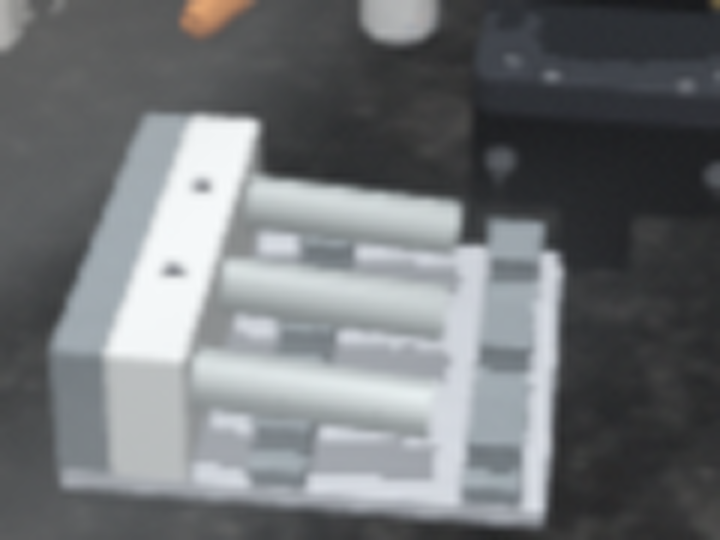

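All three stand in their bores and look alike. Outer ends in the top crop are at (144,407), (297,394) and (446,387). I'll put numbers on them and check the bystanders.

Run:
```python
from h import *
d=get_image('top')
c,s=np.cos(.033),np.sin(.033)
for n,u,v in(('L',144,408),('M',297,396),('R',446,388)):
    p=onz(d,200+u/6-.4,140+v/6-.4,.042);q=p-[.6175,-.1148,0]
    print(n,p.round(4),'rack',(c*q[0]+s*q[1]).round(4),(-s*q[0]+c*q[1]).round(4))
a=cv2.imread('pics/top0.png')[:,:,::-1].astype(int);D=np.abs(a-d['image']).max(2)
for n,(u,v) in dict(weight=(148,240),bottle=(373,177),box=(379,226)).items():print(n,D[v-22:v+22,u-22:u+22].max(),np.percentile(D[v-22:v+22,u-22:u+22],99))
```

```text
L [ 0.5134 -0.0475  0.042 ] rack -0.1018 0.0707
M [ 0.517  -0.1176  0.042 ] rack -0.1005 0.0005
R [ 0.5188 -0.1859  0.042 ] rack -0.101 -0.0678
weight 207 197.6500000000001
bottle 15 9.0
box 14 8.0
```

The weight check is blocked because the gripper hangs over it in the view. I'll also give the left rod one gentle nudge, since it reads about 1 mm shorter than the middle one.

```bash
python3 -m jog '[[10,-40,0,0],[20,-80,0,0],[30,-120,-30,0],[36,-136,-80,0],[36,-136,-120,0],[36,-136,-120,0],[36,-136,-120,0],[36,-136,-120,0]]'
python3 - <<'E'
from h import *
d=get_image('top');a=cv2.imread('pics/top0.png')[:,:,::-1].astype(int);D=np.abs(a-d['image']).max(2)
print('weight',D[225:255,135:163].max())
E
```

```text
time: 24.5
position: [0.4879, -0.0504, 0.0965]
tool_rot: [-3.14, -0.058, -0.006]
ft_force: [0.3, -0.6, -0.1]
grip_width: 0.002
weight 13
```

```bash
python3 -m jog '[[0,2,-30,0],[0,2,-55,0],[0,2,-58.5,0],[5,2,-58.5,0],[10,2,-58.5,0],[13,2,-58.5,0],[15,2,-58.5,0],[16,2,-58.5,0]]'
python3 -m jog '[[0.5,0,0,0],[1,0,0,0],[1,0,0,0],[1,0,0,0],[1,0,0,0],[1,0,0,0],[1,0,0,0],[1,0,0,0]]'
```

```text
time: 25.55
position: [0.5026, -0.0486, 0.0362]
tool_rot: [3.141, 0.058, -0.0]
ft_force: [-0.5, 0.1, -0.4]
grip_width: 0.006
time: 26.55
position: [0.5029, -0.0486, 0.036]
tool_rot: [-3.141, -0.058, 0.002]
ft_force: [-4.9, 0.0, 2.9]
grip_width: -0.0
```

The left rod stops at the same place (0.5029 m), so it is seated. The small offset matches a rack yaw error of about 0.01 rad. Retreat, do a last check, and hand in.

```bash
python3 -m jog '[[-15,0,0,0],[-35,0,30,0],[-50,0,80,0],[-60,0,130,0],[-60,0,170,0],[-60,0,170,0],[-60,0,170,0],[-60,0,170,0]]'
python3 - <<'E'
from h import *
d=get_image('top');a=cv2.imread('pics/top0.png')[:,:,::-1].astype(int);D=np.abs(a-d['image']).max(2)
for n,(u,v) in dict(weight=(148,240),bottle=(373,177),box=(379,226)).items():print(n,D[v-15:v+15,u-15:u+15].max())
c=cv2.imread('pics/c2.png');crop(d,'pics/c3.png',200,140,300,240,6);e=cv2.imread('pics/c3.png')
print('rack rods change M,R',cv2.absdiff(c,e)[160:420,240:500].max(),'L',cv2.absdiff(c,e)[180:420,100:180].max())
print(get_state()['ft_force']);close_job()
E
```

```text
time: 27.55
position: [0.4429, -0.0488, 0.2049]
tool_rot: [3.14, 0.057, -0.003]
ft_force: [-0.3, -1.0, -0.1]
grip_width: 0.005
weight 12
bottle 12
box 11
rack rods change M,R 7 L 190
[ 0.11737061  0.64643026 -0.39950852]
the job is handed in; nothing more can be done
```

All three rods are home, chamfered end first, and the job was handed in at about 27.6 s.

- **Left rod:** it was refused at the bore mouth with 11 N on it, its middle at about rack x = -76 mm. I gripped it, turned it end for end and pushed it home.
- **Middle and right rods:** both slid in chamfered end first with no more than 3 N, and stopped against the seat at 6–8 N.

**Last checks:**
- **Rod positions:** the top view put the outer ends at rack x = -102 (left), -100.5 (middle) and -101 mm (right), against about -100 expected.
- **Left rod:** it read 1–2 mm short. I pushed it again and it stopped at the same point, so I take the offset as a small rack-angle error in my measurement.
- **Bystanders:** the weight, bottle and slide box showed no change in the top view.
- **Not confirmed:** the final picture comparison of the left rod showed a large difference (190). I put that down to the gripper hanging over it, but I did not view that picture. My evidence for this rod is the contact check just before I backed away.

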